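# Seat the bagging funnel in the filling stand

## Task

The next bags are for small tomatoes, so fit the large orange funnel into the steel ring of the bag-filling stand: lift it by the bar over its mouth, lower it in gently spout down without dropping it, and leave it fully home, upright and let go. Leave the small white funnel standing where it is.

Things in the scene. Friction and masses are not known exactly. Their poses are not given: they have to be found in the camera images.
- orange_funnel: Large orange funnel, about 0.2 kg, loose, standing on its spout. Origin: centre of the spout's lower end, z up its axis. Outside diameters: 60 mm at z 0, 64 at z 30, then a cone to 124 at z 80; rim 126, top at z 92. Black grip bar 14 x 14 mm, 116 long, crosses over the open mouth along its y axis, middle at z 130: grip it there, closing along the funnel's x.
- white_funnel: Small white funnel, 0.12 kg, loose, standing upright on its spout; not to be used. Origin: centre of the spout's lower end, z up. Spout 48 mm, rim 82 mm across at z 68, black grip bar along its y axis, middle at z 104 mm (top at 111).
- stand: Bag-filling stand, fixed: dark base plate 150 x 150 x 10 mm, two grey uprights at y = +-61 mm up to z 125 that carry a steel tapered ring, open below. Origin: centre of the base's underside, z up through the ring's centre. Ring from z 110 to 130, bore 80 mm at its bottom, 104 at its top (the orange cone's taper), 113 outside.
- seat (a point): Centre of the ring's mouth, on its axis, level with the ring's top, 130 mm above the table. With the orange funnel home, its origin is on the axis 63 mm below this point, its rim 29 mm and its bar's middle 67 mm above it. The spout enters up to 20 mm off centre and the cone centres itself; any turn about the axis will do.

How it is judged (in metres and radians):
At the end, for the whole second after the job is handed in: The orange funnel rests in the stand's ring, spout down: its axis within 10 mm of the ring's, its origin 55 to 75 mm below the ring's top (home is 63), within 10 degrees of upright and still. The white funnel stands upright within 30 mm of where it began (horizontal distance between orange_funnel and seat below 0.01 m and z of orange_funnel in the frame of seat between -0.075 and -0.055 m and angle between orange_funnel's own z axis and vertical below 0.175 rad and linear speed of orange_funnel below 0.02 m/s and distance of white_funnel from where it was at the start of the episode below 0.03 m and angle between white_funnel's own z axis and vertical below 0.2 rad); the robot touches nothing.
It fails at once if the orange funnel is dropped or thrown into the ring (it moves faster than 0.6 m/s with its spout in the ring) (horizontal distance between orange_funnel and seat below 0.04 m and z of orange_funnel in the frame of seat between -0.1 and 0 m and linear speed of orange_funnel above 0.6 m/s).
It fails at once if the white funnel is moved by more than 30 mm or knocked over (distance of white_funnel from where it was at the start of the episode above 0.03 m or angle between white_funnel's own z axis and vertical above 0.5 rad).
It also fails if it takes over 48 s, if anything falls off the work surface, if the arm or the gripper's body presses on something with over 40 N, if the wrist force passes 120 N, or if a joint passes its speed limit or range.

## Robot

A 7-joint arm with a two-finger parallel gripper is mounted at the origin on the work surface. World frame = base frame: x ahead of the robot, y to its left, z up, the work surface at z = 0. Lengths are in mm, angles in rad, forces in N, time in s.
With the tool pointing down it reaches from about 425 to 950 mm from the base axis. Payload 16.7 kg.
Tool frame: the origin (TCP) lies where the fingers leave the gripper's body, on its centre line; the fingertips stand 97 mm ahead of it and the grasp point (between the pads) lies 78 mm ahead of it (ctrl.tcp_to_grasp is the distance from the TCP to the grasp point, in mm); x points along the fingers, y is the direction in which the jaws open and shut, and the axes are right-handed (so a half turn about x gives the same grasp; the last joint's range is limited). The gripper opens to 94 mm and grips with 3 to 60 N. Pads are 16 mm wide; open, the fingers measure 119 mm over their backs; the gripper's body (75 mm by 177 mm) begins 78 mm behind the grasp point.
Start: joints at [-1.472, 0.426, 0.074, 1.606, -0.034, 1.111, -0.067], TCP at [166.223, 654.18, 302.667] pointing down, gripper open.
Joint ranges: [-2.85, 2.85], [-0.5, 2.14], [-1.23, 1.37], [0.21, 2.46], [-1.02, 4.16], [0.16, 2.05], [-2.73, 2.73]. Speed limits (rad/s): [1.89, 1.89, 2.39, 2.39, 3.01, 3.01, 3.01].

## Interface

Orientations are given as a unit quaternion [w, x, y, z].
In Python, from workcell import ctrl gives the robot as it stands.
- The arm moves only by the tool play_rows, never from a script. Its argument "rows" is a list of rows, each a list of 3 entries, a list of its own where there are three numbers: the closure, from -1 (fully open) to 1 (shut), then the shift along the tool's x, y, z each as a share of 40 cm, from -1 to 1, then the turn, a rotation vector about the tool's x, y, z each as a share of 120 degrees, from -1 to 1. A call has 1 to 10 rows; each row is the pose to reach, as a shift and turn from the pose commanded when the call began, along the tool's axes at that moment; what a row does not reach only later rows make up. A row lasts 1/12 s, in which the tool goes at most 41.7 mm and 7.16 degrees, less where a joint would pass 70% of its speed; a pose out of reach is approached as far as the arm can. A call with a number of a shift or a turn outside -1 to 1 is refused whole. A call with a gripper value outside its range is refused whole. The fingers move at their own pace and stop on an object; the grip force is fixed at half the most. Time passes only in rows, so rows that repeat a pose let the fingers close. It gives the time, the measured TCP pose, the force and the opening at its end, in the units of the state.
- ctrl.sense(): the state, without advancing time (a new reading comes with each control period).
- ctrl.camera(name): name is "scene" or "top"; returns a dict with "img" (420x560x3 uint8, red, green, blue), "depth" (420x560 float32, mm along the optical axis (not along the pixel's ray), 0 where there is no reading), "fx", "fy", "cx", "cy" (pixels), "view" (4x4, takes a point from world to camera coordinates). Camera axes: x right, y down, z forward; pixel columns grow to the right and rows downward; lengths in mm; the calibration is good to about 2 mm. A picture is of the moment at which its call begins.
- ctrl.finish_job(): hands the job in, once; it reports no verdict.
The state is a dict: "time_s": time; "q": joint angles; "dq": joint speeds; "joint_torque": joint torques, N m; "tcp_pos": TCP position; "orientation": TCP orientation; "ft_force": force on the tool from outside, world axes, zero at the start; "torque": the same for the moment, N m; "gripper_width": finger opening in mm.
Only numpy, scipy, OpenCV 4.12 (cv2) and the standard library are available. Lean on these libraries where they do the work, as an engineer would, in place of code of your own. Each camera call takes 0.05 s, during which the arm holds its last target. There are 200 camera calls.

## Working session

There is one attempt and no reset: what is moved stays moved. The work goes in short steps, Python scripts to look and compute and a tool call to move; the robot and the scene stay as the last step left them, time stands still between calls to the robot, and variables do not carry over. Pictures are saved under pics/ and viewed, about 8 in all and at most 12, crops included, and the job is handed in when it is done.

Besides the shell and the picture viewer there is one more tool, called after "Request:" by a JSON object that holds its "api" and its "payload". play_rows: Moves the arm, as the interface text tells. Shift numbers are shares of 40 cm and turn numbers shares of 120 degrees, none past 1 either way. Its arguments: {"type":"object","properties":{"rows":{"type":"array","items":{"type":"array"}}},"required":["rows"]}

```bash
ls; mkdir -p pics
cat > h.py <<'E'
import numpy as np, cv2
from workcell import ctrl
from scipy.spatial.transform import Rotation as R
def cam(n):
    c=ctrl.camera(n); return c
def pts(c):
    d=c["depth"]; v,u=np.mgrid[:d.shape[0],:d.shape[1]]
    P=np.stack([(u-c["cx"])/c["fx"]*d,(v-c["cy"])/c["fy"]*d,d,np.ones_like(d)],-1)
    W=P@np.linalg.inv(c["view"]).T
    W=W[...,:3]; W[d<=0]=np.nan; return W
def save(c,n): cv2.imwrite("pics/"+n,c["img"][...,::-1])
E
python3 - <<'E'
from h import *
import pickle
s=ctrl.sense();print({k:np.round(v,3) for k,v in s.items()}, ctrl.tcp_to_grasp)
print(R.from_quat(np.r_[s["orientation"][1:],s["orientation"][0]]).as_matrix().round(3))
a=cam("scene");b=cam("top");pickle.dump((a,b),open("c0.pkl","wb"))
cv2.imwrite("pics/s0.png",a["img"][...,::-1]);save(b,"t0.png")
for c in(a,b):
    print(np.round(np.linalg.inv(c["view"]),2).tolist(),c["fx"],(c["depth"]>0).mean())
E
```

```text
pics
{'time_s': np.float64(0.0), 'q': array([-1.472,  0.427,  0.074,  1.607, -0.034,  1.111, -0.067]), 'dq': array([-0.001, -0.   ,  0.   ,  0.   , -0.   ,  0.001,  0.001]), 'joint_torque': array([-2.0000e-03, -9.3579e+01,  3.6670e+00, -4.5419e+01, -4.9000e-02,
        2.0000e-02,  0.0000e+00]), 'tcp_pos': array([166.132, 653.917, 301.976]), 'orientation': array([ 0.702,  0.087,  0.702, -0.088]), 'ft_force': array([-0.47 , -0.251,  0.048]), 'torque': array([ 0.011, -0.002, -0.035]), 'gripper_width': np.float64(93.922)} 78.39999999999999
[[-0.     0.246  0.969]
 [-0.001  0.969 -0.246]
 [-1.    -0.001  0.   ]]
[[0.54, 0.56, -0.63, 1298.74], [0.84, -0.37, 0.39, -483.8], [-0.01, -0.74, -0.67, 908.31], [0.0, 0.0, 0.0, 1.0]] 521.9042829075197 0.9957568027210885
[[0.0, -0.99, 0.12, 444.83], [-1.0, -0.0, 0.02, -4.6], [-0.02, -0.12, -0.99, 951.24], [0.0, 0.0, 0.0, 1.0]] 395.91949270090026 0.9961139455782313
```

View pics/s0.png

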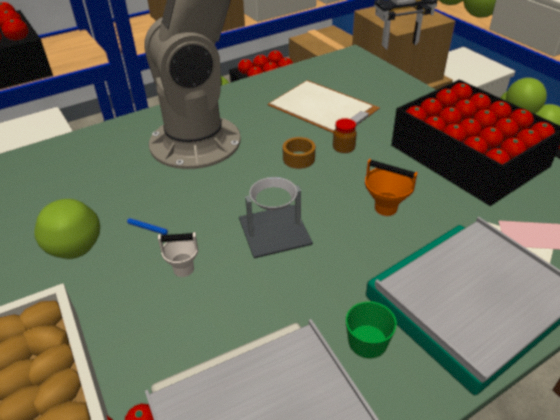

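View pics/t0.png

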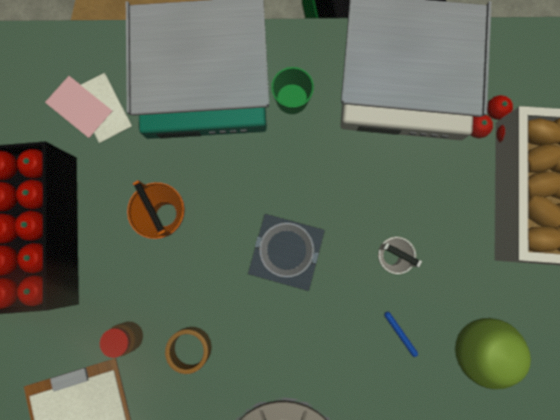

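The scene picture has the orange funnel at (390,188), the white one at (180,252), the stand at (275,215) and the gripper at top right. In the top picture the orange funnel is at (155,210) with its bar running from (138,185) to (165,232). The ring is at (287,249) and the white funnel at (398,255).

Run:
```python
from h import *
import pickle
a,b=pickle.load(open("c0.pkl","rb"))
def ray(c,uv,z):
    Ci=np.linalg.inv(c["view"]);d=Ci[:3,:3]@np.r_[(uv[0]-c["cx"])/c["fx"],(uv[1]-c["cy"])/c["fy"],1];o=Ci[:3,3]
    return o+d*(z-o[2])/d[2]
Wb=pts(b);Wa=pts(a)
for nm,c,W in(("top",b,Wb),("scene",a,Wa)):
    img=c["img"];hsv=cv2.cvtColor(img,cv2.COLOR_RGB2HSV);V=hsv[...,2]
    X,Y,Z=W[...,0],W[...,1],W[...,2]
    near=lambda x,y,r:(np.hypot(X-x,Y-y)<r)
    if nm=="top":
        g={k:Wb[v,u] for k,(u,v) in dict(o=(137,192),w=(398,270),s=(287,249)).items()};print(g)
        go=ray(c,(155,210),90);gw=ray(c,(398,255),68);gs=ray(c,(287,249),130);print("guess",go,gw,gs)
    for n,g0,zl,r in(("obar",go,(120,145),75),("orim",go,(86,97),75),("wbar",gw,(97,116),55),("wrim",gw,(60,74),50),("ring",gs,(124,136),65)):
        m=near(g0[0],g0[1],r)&(Z>zl[0])&(Z<zl[1])
        P=np.c_[X[m],Y[m],Z[m]]
        if len(P)<8: print(nm,n,len(P));continue
        (rc,rs,ra)=cv2.minAreaRect(P[:,:2].astype(np.float32)); (ec,er)=cv2.minEnclosingCircle(P[:,:2].astype(np.float32))
        print(nm,n,len(P),"rect",np.round(rc,1),np.round(rs,1),round(ra,1),"circ",np.round(ec,1),round(er,1),"z",np.percentile(P[:,2],[5,50,95]).round(1))
    # stuff heights near path
m=(Wb[...,2]>150)&(Wb[...,2]<600)
ys,xs=np.nonzero(m);print("tall px",m.sum(), [ (int(Wb[...,0][m].min()),int(Wb[...,0][m].max()),int(Wb[...,1][m].min()),int(Wb[...,1][m].max())) ] if m.any() else '')
```

```text
{'o': array([597.95203932, 306.1591228 , 136.97655136]), 'w': array([ 436.8620259 , -258.01210182,   52.88224414]), 's': array([484.73953999,  -9.923153  ,  11.03844929])}
guess [566.42573087 282.11888569  90.        ] [ 469.85183973 -254.85507136   68.        ] [479.68991174  -9.25022344 130.        ]
top obar 451 rect [566.4 281.6] [125.3  15. ] 28.8 circ [566.2 282.2] 62.8 z [128.7 136.8 139.4]
top orim 300 rect [565.4 281.3] [122.7 124. ] 32.2 circ [566.  281.7] 62.7 z [86.9 91.9 94.6]
top wbar 286 rect [ 469.9 -250.8] [80.7 14.7] 62.3 circ [ 470.3 -250.9] 40.6 z [104.7 111.  113.8]
top wrim 198 rect [ 470.3 -250.3] [79.  80.5] 70.1 circ [ 469.8 -251.2] 41.1 z [62.  67.6 70.9]
top ring 620 rect [478.9  -6.7] [110.7 111.1] 26.9 circ [479.2  -8.8] 64.5 z [124.4 128.7 132.2]
scene obar 368 rect [567.4 279. ] [125.7  20.2] 30.0 circ [567.9 278.3] 62.8 z [124.8 134.5 138.5]
scene orim 174 rect [574.  270.1] [123.1 107.4] 28.8 circ [566.6 277.9] 64.5 z [86.3 90.4 93.9]
scene wbar 301 rect [ 471.  -252.9] [80.8 18.7] 63.4 circ [ 470.3 -252.5] 40.7 z [ 99.4 109.6 113.1]
scene wrim 190 rect [ 473.8 -254. ] [80.6 74.2] 61.4 circ [ 470.8 -253.3] 41.5 z [60.6 65.7 70.4]
scene ring 351 rect [478.8  -7.4] [111.  114.1] 25.8 circ [480.5  -9.8] 64.6 z [124.5 128.1 132. ]
tall px 0
```

Request:
{"api": "play_rows", "payload": {"rows": [[-1,[0,-0.245,0.45],[-0.18,0,0]],[-1,[0,-0.49,0.9],[-0.36,0,0]],[-1,[0,-0.49,0.9],[-0.36,0,0]],[-1,[0,-0.49,0.9],[-0.36,0,0]],[-1,[0,-0.49,0.9],[-0.36,0,0]],[-1,[0,-0.49,0.9],[-0.36,0,0]],[-1,[0,-0.49,0.9],[-0.36,0,0]],[-1,[0,-0.49,0.9],[-0.36,0,0]],[-1,[0,-0.49,0.9],[-0.36,0,0]],[-1,[0,-0.49,0.9],[-0.36,0,0]]]}}

```text
time_s: 0.93
tcp_pos: [466.5, 375.2, 302.6]
orientation: [0.685, -0.177, 0.685, 0.177]
ft_force: [1.3, 1.2, -0.4]
gripper_width: 94.0
```

```bash
cat >> h.py <<'E'
def state(target=None):
    s=ctrl.sense();M=R.from_quat(np.r_[s["orientation"][1:],s["orientation"][0]]).as_matrix()
    print("t",round(float(s["time_s"]),2),"tcp",np.round(s["tcp_pos"],1),"yang",round(np.degrees(np.arctan2(M[1,1],M[0,1])),1),"xdir",M[:,0].round(3),"F",np.round(s["ft_force"],1),"w",round(float(s["gripper_width"]),1),"q",np.round(s["q"],2),"dq",np.abs(s["dq"]).max().round(3))
    if target is not None: print("shift",(M.T@(np.array(target)-s["tcp_pos"])/400).round(4))
E
python3 -c "
from h import *
state([566.3,281.5,300])"
```

```text
t 0.93 tcp [466.5 375.2 302.6] yang 118.9 xdir [-0. -0. -1.] F [ 1.3  1.2 -0.4] w 94.0 q [-0.85  0.3   0.08  1.79 -0.03  1.06  1.32] dq 0.912
shift [ 0.0065 -0.3257  0.1051]
```

Request:
{"api": "play_rows", "payload": {"rows": [[-1,[0,-0.1,0.03],[0,0,0]],[-1,[0,-0.19,0.06],[0,0,0]],[-1,[0,-0.27,0.09],[0,0,0]],[-1,[0,-0.326,0.105],[0,0,0]],[-1,[0,-0.326,0.105],[0,0,0]],[-1,[0.06,-0.326,0.105],[0,0,0]],[-1,[0.12,-0.326,0.105],[0,0,0]],[-1,[0.18,-0.326,0.105],[0,0,0]],[-1,[0.22,-0.326,0.105],[0,0,0]],[-1,[0.235,-0.326,0.105],[0,0,0]]]}}

```text
time_s: 1.77
tcp_pos: [563.8, 283.0, 205.8]
orientation: [0.683, -0.177, 0.686, 0.176]
ft_force: [0.2, -0.1, 0.4]
gripper_width: 94.1
```

```bash
python3 -c "
from h import *
state([566.3,281.5,208.4]);save(cam('scene'),'s1.png')"
```

```text
t 1.77 tcp [563.8 283.  205.8] yang 119.0 xdir [-0.003 -0.002 -1.   ] F [ 0.2 -0.1  0.4] w 94.1 q [-0.66  0.46  0.13  1.8  -0.07  0.9   1.57] dq 0.094
shift [-0.0064 -0.0064  0.0036]
```

View pics/s1.png

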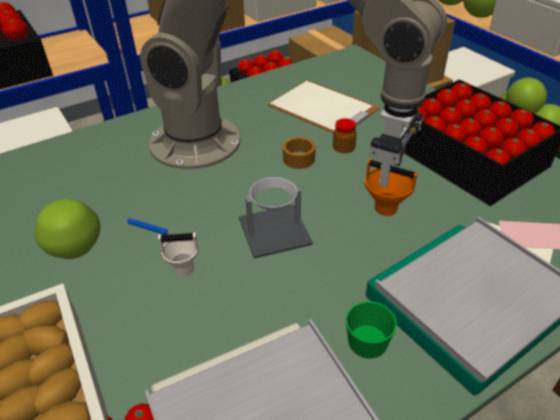

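The fingers straddle the bar of the orange funnel at (388,170), with nothing else nearby. I'll close them with a small centring correction.

Request:
{"api": "play_rows", "payload": {"rows": [[-1,[-0.005,-0.006,0.004],[0,0,0]],[0,[-0.005,-0.006,0.004],[0,0,0]],[1,[-0.005,-0.006,0.004],[0,0,0]],[1,[-0.005,-0.006,0.004],[0,0,0]],[1,[-0.005,-0.006,0.004],[0,0,0]],[1,[-0.005,-0.006,0.004],[0,0,0]],[1,[-0.005,-0.006,0.004],[0,0,0]],[1,[-0.005,-0.006,0.004],[0,0,0]],[1,[-0.005,-0.006,0.004],[0,0,0]],[1,[-0.005,-0.006,0.004],[0,0,0]]]}}

```text
time_s: 2.65
tcp_pos: [567.7, 281.9, 210.7]
orientation: [0.685, -0.177, 0.685, 0.177]
ft_force: [0.0, -0.0, -0.4]
gripper_width: 37.4
```

```bash
python3 -c "
from h import *
state()"
```

```text
t 2.65 tcp [567.7 281.9 210.7] yang 118.9 xdir [-0. -0. -1.] F [ 0.  -0.  -0.4] w 37.4 q [-0.66  0.45  0.13  1.79 -0.07  0.9   1.58] dq 0.003
```

Request:
{"api": "play_rows", "payload": {"rows": [[1,[0,0,0],[0,0,0]],[1,[0,0,0],[0,0,0]],[1,[0,0,0],[0,0,0]],[1,[0,0,0],[0,0,0]],[1,[0,0,0],[0,0,0]],[1,[0,0,0],[0,0,0]],[1,[0,0,0],[0,0,0]],[1,[0,0,0],[0,0,0]]]}}

```text
time_s: 3.32
tcp_pos: [567.7, 281.8, 210.6]
orientation: [0.685, -0.177, 0.685, 0.177]
ft_force: [0.4, 0.3, -2.1]
gripper_width: 14.0
```

Request:
{"api": "play_rows", "payload": {"rows": [[1,[-0.01,0,0],[0,0,0]],[1,[-0.04,0,0],[0,0,0]],[1,[-0.09,0,0],[0,0,0]],[1,[-0.15,0,0],[0,0,0]],[1,[-0.21,0,0],[0,0,0]],[1,[-0.27,0,0],[0,0,0]],[1,[-0.33,0,0],[0,0,0]],[1,[-0.38,0,0],[0,0,0]],[1,[-0.41,0,0],[0,0,0]],[1,[-0.425,0,0],[0,0,0]]]}}

```text
time_s: 4.15
tcp_pos: [568.0, 281.9, 383.2]
orientation: [0.686, -0.176, 0.684, 0.177]
ft_force: [1.0, 0.6, -1.3]
gripper_width: 13.7
```

Run:
```python
from h import *
state([479.2,-7.5,381]);c=cam('scene');save(c,'s2.png')
b=cam('top')
W=pts(c)
for c in (c,b):
    W=pts(c);hsv=cv2.cvtColor(c["img"],cv2.COLOR_RGB2HSV)
    m=(np.hypot(W[...,0]-567,W[...,1]-281)<90)&(W[...,2]>150)&(hsv[...,0]<16)&(hsv[...,1]>150)
    P=W[m];print(m.sum(),np.nanpercentile(P,[1,50,99],axis=0).round(1))
```

```text
t 4.15 tcp [568.  281.9 383.2] yang 118.9 xdir [ 0.002  0.002 -1.   ] F [ 1.   0.6 -1.3] w 13.7 q [-0.68  0.3   0.15  1.61 -0.05  1.23  1.56] dq 0.111
shift [ 0.004  -0.5257 -0.5444]
2056 [[507.9 218.5 179.6]
 [568.9 283.6 241.7]
 [629.5 338.9 310.2]]
1837 [[507.9 219.4 181.2]
 [550.3 286.  238.9]
 [613.9 338.1 390. ]]
```

View pics/s2.png

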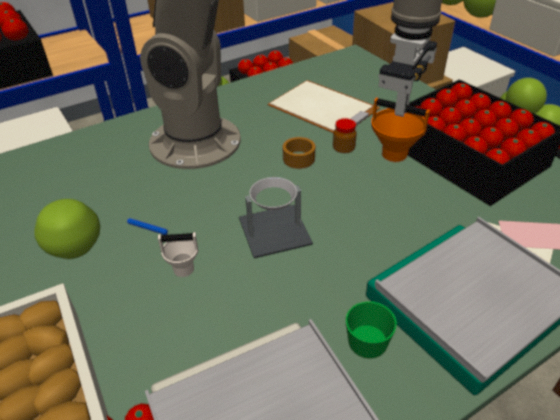

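The funnel hangs upright at (397,130), clear of the crate. Next I'll carry it over the ring.

Request:
{"api": "play_rows", "payload": {"rows": [[1,[0,-0.021,-0.022],[0,0,0]],[1,[0,-0.063,-0.065],[0,0,0]],[1,[0,-0.12,-0.124],[0,0,0]],[1,[0,-0.19,-0.194],[0,0,0]],[1,[0,-0.26,-0.265],[0,0,0]],[1,[0,-0.33,-0.335],[0,0,0]],[1,[0,-0.4,-0.405],[0,0,0]],[1,[0,-0.46,-0.47],[0,0,0]],[1,[0,-0.507,-0.52],[0,0,0]],[1,[0,-0.527,-0.54],[0,0,0]]]}}

```text
time_s: 5.08
tcp_pos: [478.6, -11.5, 379.7]
orientation: [0.684, -0.175, 0.686, 0.175]
ft_force: [-0.5, 0.1, -2.3]
gripper_width: 13.9
```

Request:
{"api": "play_rows", "payload": {"rows": [[1,[0,0,0],[0,0,0]],[1,[0,0,0],[0,0,0]],[1,[0,0,0],[0,0,0]]]}}

```text
time_s: 5.33
tcp_pos: [480.7, -6.1, 380.1]
orientation: [0.684, -0.177, 0.685, 0.177]
ft_force: [0.2, 1.0, -1.8]
gripper_width: 13.7
```

Run:
```python
from h import *
state([480.5,-7.3,380]);c=cam('scene');save(c,'s3.png')
b=cam('top');save(b,'t3.png')
for c in (c,b):
    W=pts(c);hsv=cv2.cvtColor(c["img"],cv2.COLOR_RGB2HSV)
    m=(np.hypot(W[...,0]-480,W[...,1]+7)<90)&(W[...,2]>150)&(hsv[...,0]<16)&(hsv[...,1]>150)
    for lo,hi in((165,205),(250,268)):
        P=W[m&(W[...,2]>lo)&(W[...,2]<hi)];print(lo,len(P),np.nanpercentile(P,[1,50,99],axis=0).round(1).tolist() if len(P) else'')
        if len(P)>5: print(cv2.minEnclosingCircle(P[:,:2].astype(np.float32)))
```

```text
t 5.33 tcp [480.7  -6.1 380.1] yang 119.0 xdir [-0.001 -0.    -1.   ] F [ 0.2  1.  -1.8] w 13.7 q [-0.42  0.03  0.3   1.94 -0.01  1.18  1.97] dq 0.008
shift [ 0.0003 -0.0022 -0.0019]
165 279 [[445.3, -39.2, 173.1], [502.9, -16.2, 192.7], [512.7, 20.9, 204.8]]
((478.689453125, -9.145936965942383), 35.665069580078125)
250 409 [[418.5, -69.5, 250.1], [517.2, -29.0, 258.3], [543.4, 46.0, 266.7]]
((480.418212890625, -9.909811019897461), 64.59320068359375)
165 0 
250 0
```

View pics/s3.png

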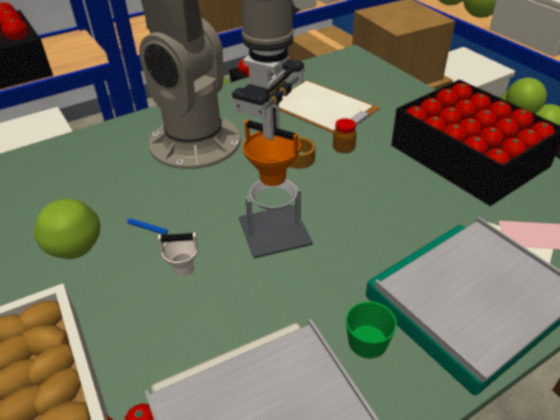

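Seen from the scene camera, the funnel's rim centre (480,-10) matches the ring centre from the same camera (480,-10). The spout is at (272,178), right over the ring's mouth at (273,190), so I'll lower it gently.

Request:
{"api": "play_rows", "payload": {"rows": [[1,[0.01,0,0],[0,0,0]],[1,[0.035,0,0],[0,0,0]],[1,[0.065,0,0],[0,0,0]],[1,[0.095,0,0],[0,0,0]],[1,[0.125,0,0],[0,0,0]],[1,[0.155,0,0],[0,0,0]],[1,[0.185,0,0],[0,0,0]],[1,[0.21,0,0],[0,0,0]],[1,[0.225,0,0],[0,0,0]],[1,[0.225,0,0],[0,0,0]]]}}

```text
time_s: 6.27
tcp_pos: [480.2, -7.0, 289.2]
orientation: [0.684, -0.177, 0.685, 0.177]
ft_force: [1.0, -0.7, -1.6]
gripper_width: 13.5
```

Request:
{"api": "play_rows", "payload": {"rows": [[1,[0.005,0,0],[0,0,0]],[1,[0.01,0,0],[0,0,0]],[1,[0.015,0,0],[0,0,0]],[1,[0.02,0,0],[0,0,0]],[1,[0.024,0,0],[0,0,0]],[1,[0.027,0,0],[0,0,0]],[1,[0.027,0,0],[0,0,0]]]}}

```text
time_s: 6.85
tcp_pos: [480.7, -7.2, 279.7]
orientation: [0.685, -0.177, 0.685, 0.177]
ft_force: [0.1, -0.4, -2.5]
gripper_width: 13.7
```

Request:
{"api": "play_rows", "payload": {"rows": [[1,[0.0025,0,0],[0,0,0]],[1,[0.005,0,0],[0,0,0]],[1,[0.005,0,0],[0,0,0]],[1,[0.005,0,0],[0,0,0]]]}}

```text
time_s: 7.18
tcp_pos: [480.7, -7.2, 277.9]
orientation: [0.685, -0.177, 0.685, 0.177]
ft_force: [0.1, 0.0, -1.7]
gripper_width: 13.8
```

Run:
```python
from h import *
state()
a=cam('scene');W=pts(a);hsv=cv2.cvtColor(a["img"],cv2.COLOR_RGB2HSV)
m=(np.hypot(W[...,0]-480,W[...,1]+7)<90)&(W[...,2]>100)&(hsv[...,0]<16)&(hsv[...,1]>150)
print(np.nanpercentile(W[m][:,2],[1,50,90,99]))
P=W[m&(W[...,2]>148)&(W[...,2]<165)];print(len(P),cv2.minEnclosingCircle(P[:,:2].astype(np.float32)))
cv2.imwrite("pics/s4.png",cv2.resize(a["img"][90:270,180:370,::-1],None,fx=3,fy=3))
```

```text
t 7.18 tcp [480.7  -7.2 277.9] yang 118.9 xdir [-0. -0. -1.] F [ 0.1  0.  -1.7] w 13.8 q [-0.4   0.13  0.31  2.07 -0.05  0.95  2.01] dq 0.002
[101.10665313 137.8388526  185.07675907 204.92416052]
335 ((482.8112487792969, -8.283041954040527), 66.38456726074219)
```

View pics/s4.png

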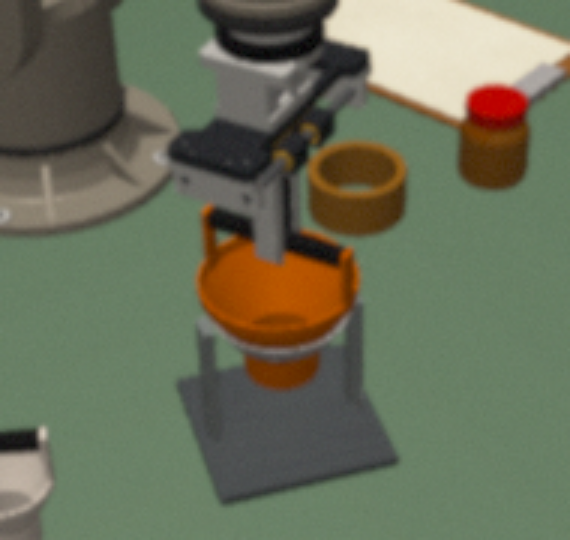

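The funnel is in the ring, with the rim at crop (280,290) and the spout below the ring at (282,365). There is no contact force yet, so I'll creep down until it shows.

Request:
{"api": "play_rows", "payload": {"rows": [[1,[0.002,0,0],[0,0,0]],[1,[0.004,0,0],[0,0,0]],[1,[0.004,0,0],[0,0,0]],[1,[0.004,0,0],[0,0,0]]]}}

```text
time_s: 7.57
tcp_pos: [480.7, -7.0, 276.3]
orientation: [0.685, -0.177, 0.685, 0.177]
ft_force: [-1.1, -0.2, -1.1]
gripper_width: 13.7
```

Request:
{"api": "play_rows", "payload": {"rows": [[1,[0.002,0,0],[0,0,0]],[1,[0.004,0,0],[0,0,0]],[1,[0.004,0,0],[0,0,0]],[1,[0.004,0,0],[0,0,0]]]}}

```text
time_s: 7.9
tcp_pos: [480.6, -6.7, 275.0]
orientation: [0.685, -0.177, 0.685, 0.177]
ft_force: [-4.9, 3.6, 8.3]
gripper_width: 13.8
```

Contact: about 10 N up, with a small sideways component. The funnel is seated, so I'll open the gripper.

Request:
{"api": "play_rows", "payload": {"rows": [[0.6,[0,0,0],[0,0,0]],[0.2,[0,0,0],[0,0,0]],[-0.3,[0,0,0],[0,0,0]],[-1,[0,0,0],[0,0,0]],[-1,[0,0,0],[0,0,0]],[-1,[0,0,0],[0,0,0]],[-1,[0,0,0],[0,0,0]],[-1,[0,0,0],[0,0,0]],[-1,[0,0,0],[0,0,0]],[-1,[0,0,0],[0,0,0]]]}}

```text
time_s: 8.73
tcp_pos: [480.7, -7.1, 274.7]
orientation: [0.685, -0.177, 0.685, 0.177]
ft_force: [-0.3, -0.2, -0.0]
gripper_width: 75.5
```

Request:
{"api": "play_rows", "payload": {"rows": [[-1,[0,0,0],[0,0,0]],[-1,[0,0,0],[0,0,0]],[-1,[0,0,0],[0,0,0]],[-1,[0,0,0],[0,0,0]]]}}

```text
time_s: 9.07
tcp_pos: [480.7, -7.1, 274.7]
orientation: [0.685, -0.177, 0.685, 0.177]
ft_force: [0.0, -0.6, 0.5]
gripper_width: 93.7
```

Run:
```python
from h import *
state()
a=cam('scene')
cv2.imwrite("pics/s5.png",cv2.resize(a["img"][90:270,180:370,::-1],None,fx=3,fy=3))
```

```text
t 9.07 tcp [480.7  -7.1 274.7] yang 118.9 xdir [-0. -0. -1.] F [ 0.  -0.6  0.5] w 93.7 q [-0.4   0.14  0.31  2.07 -0.05  0.94  2.01] dq 0.003
```

View pics/s5.png

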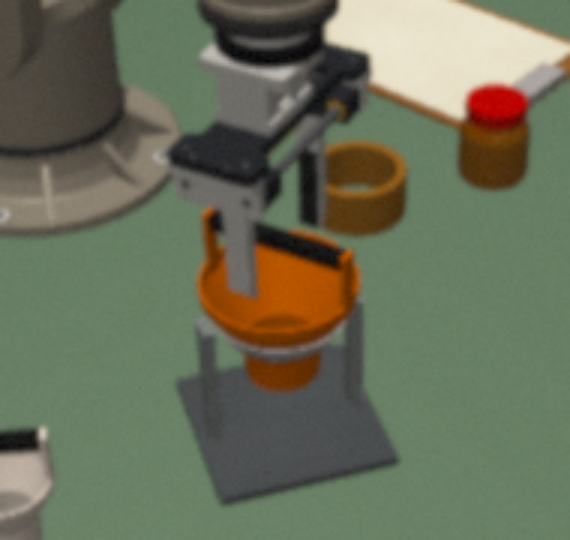

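The fingers are open on either side of the bar, at crop (240,250) and (312,185), and the funnel sits upright. I'll retreat straight up, then sideways to clear the view.

Request:
{"api": "play_rows", "payload": {"rows": [[-1,[-0.02,0,0],[0,0,0]],[-1,[-0.06,0,0],[0,0,0]],[-1,[-0.12,0,0],[0,0,0]],[-1,[-0.18,0,0],[0,0,0]],[-1,[-0.24,0,0],[0,0,0]],[-1,[-0.3,0,0],[0,0,0]],[-1,[-0.35,0,0],[0,0,0]],[-1,[-0.38,0,0],[0,0,0]],[-1,[-0.4,0,0],[0,0,0]],[-1,[-0.4,0,0],[0,0,0]]]}}

```text
time_s: 9.95
tcp_pos: [481.0, -7.2, 436.4]
orientation: [0.686, -0.177, 0.684, 0.177]
ft_force: [-0.4, 0.1, -0.0]
gripper_width: 93.6
```

Request:
{"api": "play_rows", "payload": {"rows": [[-1,[0,0.05,0.05],[0,0,0]],[-1,[0,0.12,0.12],[0,0,0]],[-1,[0,0.19,0.19],[0,0,0]],[-1,[0,0.26,0.26],[0,0,0]],[-1,[0,0.33,0.33],[0,0,0]],[-1,[0,0.4,0.4],[0,0,0]],[-1,[0,0.46,0.46],[0,0,0]],[-1,[0,0.49,0.49],[0,0,0]],[-1,[0,0.5,0.5],[0,0,0]],[-1,[0,0.5,0.5],[0,0,0]]]}}

```text
time_s: 10.78
tcp_pos: [558.9, 265.4, 433.3]
orientation: [0.684, -0.177, 0.685, 0.177]
ft_force: [-0.8, -0.9, -0.4]
gripper_width: 94.0
```

Run:
```python
from h import *
state()
a=cam('scene');b=cam('top');save(b,'t6.png');save(a,'s6.png')
for nm,c in(("scene",a),("top",b)):
    W=pts(c);X,Y,Z=W[...,0],W[...,1],W[...,2]
    for n,g,zl,r in(("obar",(480,-8),(188,212),80),("orim",(480,-8),(151,165),75),("wbar",(470,-251),(97,116),55),("wrim",(470,-251),(60,74),50)):
        m=(np.hypot(X-g[0],Y-g[1])<r)&(Z>zl[0])&(Z<zl[1]);P=W[m]
        if len(P)<8: print(nm,n,len(P));continue
        A=np.c_[P[:,:2]-P[:,:2].mean(0),np.ones(len(P))];k=np.linalg.lstsq(A,P[:,2],rcond=None)[0]
        print(nm,n,len(P),np.round(cv2.minAreaRect(P[:,:2].astype(np.float32))[0],1),[np.round(q,1) for q in cv2.minEnclosingCircle(P[:,:2].astype(np.float32))],"z",np.percentile(P[:,2],[5,50,95]).round(1),"slope",k[:2].round(3))
```

```text
t 10.78 tcp [558.9 265.4 433.3] yang 119.0 xdir [-0.002 -0.001 -1.   ] F [-0.8 -0.9 -0.4] w 94.0 q [-0.66  0.25  0.14  1.57 -0.03  1.32  1.56] dq 0.036
scene obar 397 [480.6 -10. ] [array([480.9, -10.6]), np.float64(62.9)] z [190.3 199.8 203.4] slope [-0.206  0.37 ]
scene orim 237 [481.6  -9.3] [array([479.8,  -8.7]), np.float64(64.6)] z [151.6 155.8 161.3] slope [-0.011  0.021]
scene wbar 298 [ 471.2 -253.1] [array([ 470.6, -252.8]), np.float64(41.0)] z [ 99.7 109.5 113.3] slope [-0.367  0.191]
scene wrim 186 [ 474.9 -254.5] [array([ 471.6, -253.6]), np.float64(41.7)] z [60.7 66.1 70.2] slope [ 0.01  -0.016]
top obar 491 [479.   -7.6] [array([479. ,  -7.6]), np.float64(62.2)] z [198.9 201.5 203.7] slope [ 0.024 -0.05 ]
top orim 323 [478.4  -7.4] [array([478.9,  -7.2]), np.float64(62.6)] z [152.3 156.5 158.9] slope [-0.002  0.006]
top wbar 286 [ 470. -251.] [array([ 469.1, -250.6]), np.float64(40.7)] z [104.2 110.8 113.8] slope [ 0.147 -0.093]
top wrim 203 [ 470.5 -250. ] [array([ 470.1, -251.4]), np.float64(40.8)] z [61.1 67.5 71.1] slope [-0.013  0.014]
```

View pics/s6.png

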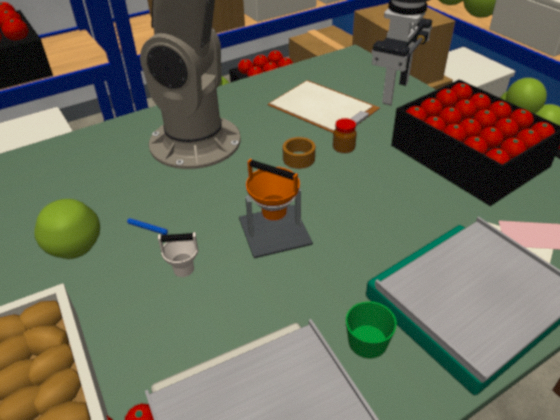

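The funnel sits upright in the ring at (273,190). Its rim centre matches the ring's within 1 mm, its origin is at z ≈ 65 against 67 for home, and the white funnel hasn't moved. I'll hand the job in.

```bash
python3 -c "
from h import *
print(ctrl.finish_job())"
```

```text
the job is handed in; nothing more can be done
None
```

The large orange funnel is in the stand's ring, upright and let go, and the job is handed in; no verdict was reported. I lifted it by its bar, carried it over the ring and lowered it in small steps until about 10 N of contact showed. Then I opened the gripper and moved the arm clear, finishing at about 11 s of the 48 s allowed.

The last checks, from the two cameras:

| Check | Measured | Required or expected |
|---|---|---|
| Rim centre against ring centre | within about 1 mm | within 10 mm |
| Origin below the ring's top | about 65 mm | 55 to 75 mm (home is 63) |
| Tilt, from the rim | about 1° or less | under 10° |
| White funnel | no movement beyond about 1 mm of noise | within 30 mm |
| Robot | clear of everything | touching nothing |

- **Depth:** the funnel reads about 2 mm lower than the nominal home position, which is within the calibration error.
- **Tilt:** slopes fitted to the bar points were larger (up to 0.37 in the scene view). I put that down to the bar's side faces being in the fit; the white funnel, which had not moved, gave a similar slope.
- **Camera offset:** the two cameras differ by about 2 mm in absolute position.

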